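# Start the arc lamp of the fluorescence microscope

### The job

Start the lamp on the power supply with the yellow guard: lift its sprung guard, flip the red toggle underneath fully over to on (back, towards the guard's hinge) while you hold the guard up, let the guard drop shut over it, and then press the green start button beside it. The supply with the blue guard is running another lamp, so keep off its guard, switch and button, and leave the other things on the bench where they are.

Things in the scene. Friction and masses are not known exactly. Their poses are not given: they have to be found in the camera images.
- supply: Arc-lamp power supply with the yellow guard, to start: cream and grey desk case, 220 deep (x) by 200 wide (y) mm, fixed. Origin: centre of its underside; x level from its front (robot side) to its back, y left, z up. The grey top panel slopes up to the back by 0.12 rad (66 to 92 mm high; its middle 78.5 mm). Guarded toggle on the left half (+y), start button on the right half, nearer the front
- supply_hinge (a point): Middle of the yellow guard's hinge line, fixed on the supply. Axes of the sloping panel: x along the panel to the back, y along the hinge to the left, z square to the panel. It lies 42 mm behind and 36 mm left of the panel's middle and 12 mm above the panel (under the guard a black bezel plate, 4 mm thick, covers the panel)
- supply_lip (a point): Middle of the lower front edge of the yellow guard's lifting lip; moves with the guard. Shut, it is at x = -80, y = 0, z = 24 mm of the hinge point's axes, with a gap of 32 mm under it down to the bezel plate. The lip is a 4 mm flange, 66 mm wide, jutting 8 mm from the guard's front
- supply_guard (a joint): Angle of the yellow guard: 0 shut, grows as the lip is lifted, stop at 1.75 rad. A 60 g hood hinged low at its back: 72 long, 82 wide, top 47 mm above the hinge; side cheeks 76 mm apart inside reach down to the hinge's height; front wall ends at the lip, open below it. A spring shuts it always (1 N at the lip when shut, 1.5 N at 1 rad): it stays up only while it rests on something
- supply_toggle (a joint): Angle of the red toggle under the yellow guard: 0 off (leans 20 deg to the front), 0.7 rad on (leans 20 deg back, to the hinge), hard stops at both ends. Stiff: needs about 3 N and stays where it is left, so push it fully over. It turns on an axis along y at x = -30, z = -6 mm of the hinge point's axes; lever 46 mm long; paddle 24 wide, 10 mm thick, from 14 to 46 mm from the pivot
- supply_toggle_tip (a point): Middle of the upper end of the red toggle, 46 mm from its pivot; moves with it. When off it is at x = -46, z = 37 mm of the hinge point's axes
- supply_start (a joint): Travel of the green start button of the yellow-guard supply: 0 out, grows as it is pressed, 6 mm (0.006) fully in, which takes 5 N; springs back when released
- supply_start_top (a point): Centre of the top of the green start button (32 mm across) of the yellow-guard supply. It stands on the panel, 40 mm in front of and 55 mm to the right of its middle, 91 mm right of the guard's centre line, and is pressed square to the panel. Axes as the panel's
- other: Power supply with the blue guard, built exactly as supply (same origin and axes): in use for another lamp, to be left alone
- other_guard (a joint): Angle of the blue guard, 0 shut; to be left shut
- other_toggle (a joint): Angle of the toggle under the blue guard; it is on, 0.7 rad, and must stay on
- other_start (a joint): Travel of the start button of the blue-guard supply; not to be pressed
- oil: Bystander: amber bottle of immersion oil, 42 mm across, 82 mm tall, standing loose; origin at the centre of its underside
- slides: Bystander: blue slide box, 87 by 167 by 35 mm, lying loose beside the supplies; origin at the centre of its underside
- tray: Bystander: white slide tray, 100 by 210 by 22 mm, loose; origin at the centre of its underside

How it is judged:
By the outcome, as a careful person would: the job done as asked, in the order asked, and still so for the second after the job is handed in, with the robot touching nothing.
It also fails if it takes over 61 s, if anything falls off the work surface, if the arm or the gripper's body presses on something with over 40 N, if the wrist force passes 120 N, or if a joint passes its speed limit or range.

### The arm

A 7-joint arm with a two-finger parallel gripper is mounted at the origin on the work surface. World frame = base frame: x ahead of the robot, y to its left, z up, the work surface at z = 0. Lengths are in m, angles in rad, forces in N, time in s.
With the tool pointing down it reaches from about 0.425 to 0.95 m from the base axis. Payload 4.7 kg.
Tool frame: the origin (TCP) lies midway between the tips of the shut fingers; the grasp point (between the pads) lies 19 mm behind it; x points along the fingers, z is the direction in which the jaws open and shut, and the axes are right-handed (so a half turn about x gives the same grasp; the last joint's range is limited). The gripper opens to 87 mm and grips with 3 to 60 N. Pads are 19 mm wide; open, the fingers measure 117 mm over their backs; the gripper's body (75 mm by 190 mm) begins 51 mm behind the grasp point.
Start: joints at [-1.237, 0.469, -0.049, 1.532, 0.024, 1.141, -0.082], TCP at [0.24, 0.631, 0.191] pointing down, gripper open.
Joint ranges: [-2.59, 2.59], [-0.33, 1.99], [-1.39, 1.29], [0.1, 2.45], [-1.04, 4.18], [0.21, 1.99], [-2.66, 2.66]. Speed limits (rad/s): [2.57, 2.57, 3.14, 3.14, 3.14, 3.14, 3.14].

### API

Orientations are given as a 3x3 rotation matrix whose columns are the frame's x, y, z axes.
In Python, from workcell import manip gives the robot as it stands. The module is installed in compiled form; this text tells all that it offers.
- The arm moves only by the shell command python3 -m pendant 'ROWS' [FORCE]. ROWS is text: rows parted by semicolons, each of 7 numbers parted by spaces: the turn, a rotation vector about the tool's x, y, z in degrees, then the shift along the tool's x, y, z in m, then the closure, from 0 (fully open) to 1 (shut). A call has 1 to 10 rows; each row is the pose to reach, as a shift and turn from the pose measured when the call began, along the tool's axes at that moment; what a row does not reach only later rows make up. A row lasts 1/10 s, in which the tool goes at most 50 mm and 8.59 degrees, less where a joint would pass 70% of its speed; a pose out of reach is approached as far as the arm can. A call with a gripper value outside its range is refused whole. The fingers move at their own pace and stop on an object; FORCE is the grip in N (left out, the last holds). Time passes only in rows, so rows that repeat a pose let the fingers close. It gives the time, the measured TCP pose, the force and the opening at its end, in the units of the state.
- manip.get_obs(): the state, without advancing time (a new reading comes with each control period).
- manip.get_image(name): name is "scene" or "top" or "wrist"; returns a dict with "image" (420x560x3 uint8, red, green, blue), "intrinsics" (3x3 intrinsics, pixels), "T" (4x4, takes a point from camera to world coordinates). Camera axes: x right, y up, looking along -z (the intrinsics and any distortion apply to the point x, -y, -z); pixel columns grow to the right and rows downward; lengths in m; the calibration is good to about 2 mm. A picture is of the moment at which its call begins. There is no depth.
- manip.finish_job(): hands the job in, once; it reports no verdict.
Trained networks look in the newest picture that a camera, given by its name, has taken for a name from the list of things; names that differ only in an ending like _2 or _b are one class to them, and where a whole thing is asked for, a point or a joint stands for the part that bears it (a point fixed in the world has none). Each returns a list of dicts, best first, with "score" (0 to 1); they miss things now and then, are a little off and sometimes report something else, mostly with a low value. They report only what shows in the picture. A call takes as long as a camera call.
- manip.boxes_of(camera, label): "at" ([x, y, z] in m, in the coordinates of the camera as it stood for that picture, good to about 4 mm: the middle of the surface that is visible of it).
- manip.regions_of(camera, label): "region" (420x560 bool, what is visible of it).
The state is a dict: "time_s": time; "qpos": joint angles; "qd": joint speeds; "joint_torque": joint torques, N m; "tool_pos": TCP position; "tcp_rot": TCP orientation; "ft_force": force on the tool from outside, world axes, zero at the start; "wrist_torque": the same for the moment, N m; "width": opening from 0.0 (shut) to 1.0 (fully open).
Only numpy, scipy, OpenCV 4.12 (cv2) and the standard library are available. Lean on these libraries where they do the work, as an engineer would, in place of code of your own. Each camera call takes 0.05 s, during which the arm holds its last target. There are 200 camera calls.

## Working session

There is one attempt and no reset: what is moved stays moved. The work goes in short steps, Python scripts to look and compute and a shell command to move; the robot and the scene stay as the last step left them, time stands still between calls to the robot, and variables do not carry over. Pictures are saved under pics/ and viewed, about 8 in all and at most 12, crops included, and the job is handed in when it is done.

```bash
mkdir -p pics; cat > h.py <<'E'
from workcell import manip
import numpy as np, cv2
def snap(c,fn=None):
    d=manip.get_image(c)
    if fn: cv2.imwrite('pics/'+fn,cv2.cvtColor(d['image'],cv2.COLOR_RGB2BGR))
    return d
def w(d,p): return d['T'][:3,:3]@np.array(p)+d['T'][:3,3]
def pix(d,P):
    c=d['T'][:3,:3].T@(np.array(P)-d['T'][:3,3]); q=d['intrinsics']@np.array([c[0],-c[1],-c[2]]); return q[:2]/q[2]
E
python3 - <<'E'
from h import *
np.set_printoptions(precision=4,suppress=True)
for c in ['top','scene']:
    d=snap(c,c+'1.png')
    for l in ['supply','supply_lip','supply_start_top','supply_toggle_tip','other','other_guard','oil','slides','tray']:
        for b in manip.boxes_of(c,l)[:2]: print(c,l,round(b['score'],2),w(d,b['at']))
o=manip.get_obs();print(o['tool_pos'],o['tcp_rot'],o['time_s'],o['ft_force'])
E
```

```text
top supply 0.96 [ 0.6249 -0.1897  0.0844]
top supply_lip 0.65 [ 0.6319 -0.1529  0.143 ]
top supply_start_top 0.59 [ 0.6314 -0.1727  0.1255]
top supply_start_top 0.51 [ 0.5846 -0.2448  0.0981]
top other 0.64 [0.6481 0.1895 0.0861]
top other 0.62 [ 0.6279 -0.1541  0.144 ]
top other_guard 0.83 [0.6502 0.2314 0.1369]
top other_guard 0.69 [0.646  0.1904 0.0822]
top slides 0.8 [ 0.5172 -0.4397  0.0357]
top tray 0.63 [0.5778 0.4268 0.0142]
scene supply 0.97 [ 0.6822 -0.1776  0.0862]
scene supply_lip 0.76 [ 0.6525 -0.1514  0.135 ]
scene supply_start_top 0.41 [ 0.5908 -0.2416  0.0913]
scene other 0.61 [0.705  0.194  0.0896]
scene other 0.59 [ 0.5343 -0.4345  0.0322]
scene other_guard 0.85 [0.6765 0.2311 0.137 ]
scene other_guard 0.43 [0.4382 0.0306 0.0479]
scene oil 0.78 [0.4373 0.0307 0.0493]
scene slides 0.68 [ 0.5353 -0.4327  0.0326]
scene tray 0.93 [0.5706 0.427  0.0072]
[0.2395 0.6311 0.1906] [[-0.     -0.9349  0.3549]
 [ 0.0001  0.3549  0.9349]
 [-1.      0.0001  0.    ]] 1.0 [-0.447  -0.3996  0.6024]
```

View pics/top1.png

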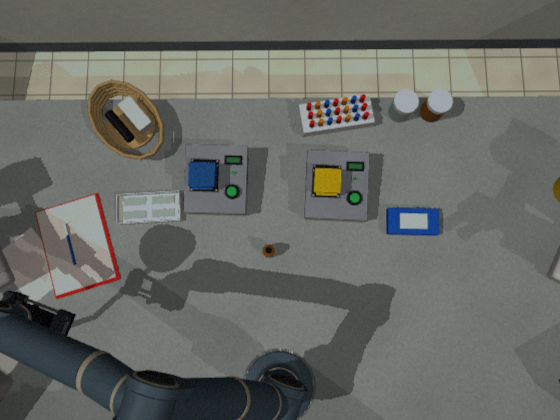

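View pics/scene1.png

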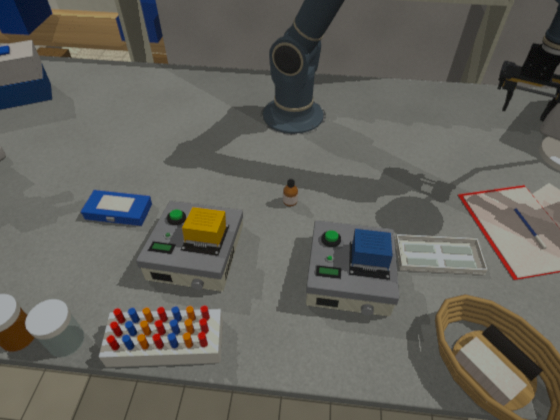

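The top view shows the yellow supply at px (305–368, 150–220), with the guard at (328,181) and the button at (354,198). The blue supply is at left and the oil bottle at (268,250). Next I'll fit the supply pose from the colour blobs in both views.

```bash
cat >> h.py <<'E'
from scipy.spatial.transform import Rotation as Ro
np.set_printoptions(precision=4,suppress=True)
def Rp(yaw): return Ro.from_euler('ZY',[yaw,-0.12]).as_matrix()
def panel(pose,p):  # panel-middle axes -> world
    x,y,yaw=pose; return np.array([x,y,0.0785])+Rp(yaw)@np.array(p)
HB=np.array([.042,.036,.012])
def hinge(pose,p): return panel(pose,HB+np.array(p))
def goto(pose,p,pitch,roll=0,frame=hinge):
    """relative row from current pose to TCP at p (hinge axes), finger pitch deg below panel x axis"""
    o=manip.get_obs(); R=np.array(o['tcp_rot']); t=np.array(o['tool_pos'])
    a=np.radians(pitch); x=np.array([np.cos(a),0,-np.sin(a)]); z=np.array([0,1,0.]); L=np.column_stack([x,np.cross(z,x),z])
    Rt=Rp(pose[2])@L; T=frame(pose,p)
    print('turn',np.degrees(Ro.from_matrix(R.T@Rt).as_rotvec()).round(2),'shift',(R.T@(T-t)).round(4),'world',T)
def st(pose):
    o=manip.get_obs(); R=np.array(o['tcp_rot']); 
    q=Rp(pose[2]).T@(np.array(o['tool_pos'])-panel(pose,HB)); xa=Rp(pose[2]).T@R[:,0]
    print('t',o['time_s'],'hinge xyz mm',q*1000,'pitch',np.degrees(np.arctan2(-xa[2],xa[0])),'xaxis',xa,'F',np.array(o['ft_force']),'q',np.array(o['qpos']))
E
python3 - <<'E'
from h import *
from scipy.optimize import least_squares
obs=[]
box=lambda x0,x1,y0,y1,z:[[a,b,z] for a in(x0,x1) for b in(y0,y1)]
for c in ['top','scene']:
    d=snap(c); hsv=cv2.cvtColor(d['image'],cv2.COLOR_RGB2HSV)
    m=manip.regions_of(c,'supply')[0]['region'].astype(np.uint8); m=cv2.dilate(m,np.ones((9,9)))
    g=cv2.inRange(hsv,(50,120,50),(75,255,255))*m
    n,l,s,ce=cv2.connectedComponentsWithStats(g); k=1+np.argmax(s[1:,4]); print(c,'green',s[k],ce[k]); obs.append((d,'g',ce[k]))
    y=cv2.inRange(hsv,(22,150,60),(32,255,255))*m
    n,l,s,ce=cv2.connectedComponentsWithStats(y); k=1+np.argmax(s[1:,4]); print(c,'yellow',s[k],ce[k])
    yh=cv2.moments(cv2.convexHull(cv2.findNonZero((l==k).astype(np.uint8)))); obs.append((d,'y',np.array([yh['m10'],yh['m01']])/yh['m00']))
    if c=='top':
        r=cv2.minAreaRect(cv2.findNonZero(manip.regions_of(c,'supply')[0]['region'].astype(np.uint8))); print(r,cv2.boxPoints(r))
def pred(p,d,k):
    if k=='g': return pix(d,panel(p,[-.04,-.055,.012]))
    pts=[hinge(p,v) for v in box(-.072,0,-.041,.041,.047)+box(-.072,0,-.041,.041,0.022)[:2]+box(-.080,-.072,-.033,.033,.024)+box(-.001,0,-.041,.041,0)]
    m=cv2.moments(cv2.convexHull(np.array([pix(d,q) for q in pts],np.float32))); return np.array([m['m10'],m['m01']])/m['m00']
s=least_squares(lambda p:np.concatenate([pred(p,d,k)-v for d,k,v in obs]),[.625,-.19,0],x_scale=[.01,.01,.1],diff_step=1e-4)
print(s.x,s.fun)
d=obs[0][0]; print([pix(d,panel(s.x,[a,b,0])) for a in(-.11,.11) for b in(-.1,.1)])
E
```

```text
top green [350 193  10  10  88] [354.5 197.5]
top yellow [313 167  28  29 736] [326.9728 181.4266]
((336.2115173339844, 185.05770874023438), (63.784873962402344, 70.20616149902344), 2.726310968399048) [[302.6855 218.6041]
 [306.0248 148.4774]
 [369.7375 151.5113]
 [366.3982 221.638 ]]
scene green [169 210  14  10 112] [175.7054 214.4643]
scene yellow [ 182  207   44   37 1244] [204.3087 225.1994]
[ 0.63   -0.1924 -0.057 ] [-0.6453  0.4661  0.112   0.9894  0.0096  0.9164 -0.5291  0.4108]
[array([366.4888, 220.6944]), array([303.9314, 217.6672]), array([369.2754, 152.269 ]), array([307.0941, 149.3205])]
```

```bash
echo 'P=(.630,-.1924,-.055)' >> h.py; python3 - <<'E'
from h import *
goto(P,[-.13,0,.12],90); goto(P,[-.13,0,.12],45); goto(P,[-.13,0,.06],45)
E
```

```text
turn [-17.61  -1.06  -6.82] shift [-0.0085 -0.5481 -0.6283] world [ 0.529  -0.1508  0.199 ]
turn [-16.41  -7.98 -51.46] shift [-0.0085 -0.5481 -0.6283] world [ 0.529  -0.1508  0.199 ]
turn [-16.41  -7.98 -51.46] shift [ 0.0511 -0.5549 -0.6261] world [ 0.5361 -0.1512  0.1394]
```

```bash
python3 -m pendant '-17.6 -1.1 -6.8 -0.05 -0.04 -0.05 1;-17.6 -1.1 -6.8 -0.05 -0.548 -0.628 1;-17.6 -1.1 -6.8 -0.05 -0.548 -0.628 1;-17.6 -1.1 -6.8 -0.05 -0.548 -0.628 1;-17.6 -1.1 -6.8 -0.05 -0.548 -0.628 1;-17.6 -1.1 -6.8 -0.05 -0.548 -0.628 1;-17.6 -1.1 -6.8 -0.05 -0.548 -0.628 1;-17.6 -1.1 -6.8 -0.05 -0.548 -0.628 1;-17.6 -1.1 -6.8 -0.05 -0.548 -0.628 1;-17.6 -1.1 -6.8 -0.05 -0.548 -0.628 1' 20; python3 - <<'E'
from h import *
st(P); goto(P,[-.13,0,.12],45)
E
```

```text
time_s: 2.25
tool_pos: [0.4092, 0.1701, 0.2327]
tcp_rot: [[0.12, -0.991, 0.055], [-0.005, 0.055, 0.998], [-0.993, -0.12, 0.002]]
ft_force: [0.9, 0.3, 0.1]
width: 0.171
t 2.25 hinge xyz mm [-262.2313  313.8099  169.8665] pitch 89.96092005768683 xaxis [ 0.0007  0.0019 -1.    ] F [0.863  0.3042 0.1328] q [-0.7414 -0.0302  0.1965  2.0782  0.0864  0.9939  0.9274]
turn [ -0.06   0.1  -44.96] shift [ 0.0494 -0.1323 -0.3139] world [ 0.529  -0.1508  0.199 ]
```

```bash
python3 -m pendant '0 0 -8 0 -0.02 -0.05 1;0 0 -14 0 -0.04 -0.1 1;0 0 -20 0 -0.06 -0.15 1;0 0 -27 0 -0.09 -0.2 1;0 0 -35 0.02 -0.11 -0.25 1;0 0 -42 0.04 -0.13 -0.3 1;0 0 -45 0.05 -0.132 -0.314 1;0 0 -45 0.05 -0.132 -0.314 1;0 0 -45 0.05 -0.132 -0.314 1' 20; python3 - <<'E'
from h import *
st(P); goto(P,[-.105,0,.02],45)
d=snap('wrist','w1.png')
for n,p in [('lip',[-.08,0,.024]),('lipL',[-.08,.033,.024]),('lipR',[-.08,-.033,.024])]: print(n,pix(d,hinge(P,p)))
print('btn',pix(d,panel(P,[-.04,-.055,.012])))
E
```

```text
time_s: 3.15
tool_pos: [0.5386, -0.1232, 0.2456]
tcp_rot: [[0.746, -0.66, 0.088], [-0.078, 0.045, 0.996], [-0.661, -0.75, -0.019]]
ft_force: [0.7, -0.1, 0.6]
width: 0.004
t 3.15 hinge xyz mm [-116.3898   28.0657  165.2634] pitch 48.32251259546471 xaxis [ 0.6645 -0.0373 -0.7464] F [ 0.7235 -0.1283  0.5542] q [-0.907  -0.3038  0.9466  2.4415  1.5372  0.2263  0.1888]
turn [-0.41 -2.15 -3.31] shift [ 0.117   0.0879 -0.0244] world [ 0.5657 -0.1528  0.1027]
lip [245.2892 117.4592]
lipL [283.1678 117.1416]
lipR [207.7095 117.7744]
btn [147.376   98.2176]
```

View pics/w1.png

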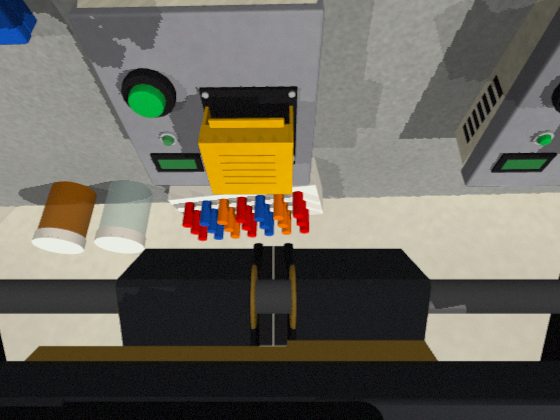

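The wrist view matches the model: the lip edge is at ~(247,120) against a predicted (245,117), and the button is at (150,98). The arm is close to its joint limits at this tilt, so I'll move further forward and lower.

```bash
python3 - <<'E'
from h import *
goto(P,[-.115,0,.05],48)
E
```

```text
turn [-0.54 -2.34 -0.35] shift [ 0.0874  0.0749 -0.0226] world [ 0.5522 -0.1521  0.1313]
```

```bash
python3 -m pendant '-0.5 -2.3 -0.3 0.03 0.025 -0.01 1;-0.5 -2.3 -0.3 0.06 0.05 -0.02 1;-0.5 -2.3 -0.3 0.087 0.075 -0.023 1;-0.5 -2.3 -0.3 0.087 0.075 -0.023 1;-0.5 -2.3 -0.3 0.087 0.075 -0.023 1' 20; python3 - <<'E'
from h import *
st(P); goto(P,[-.092,0,.010],45);goto(P,[-.082,0,.010],45);goto(P,[-.092,0,.010],42)
E
```

```text
time_s: 3.7
tool_pos: [0.5479, -0.1399, 0.2098]
tcp_rot: [[0.731, -0.679, 0.068], [-0.057, 0.04, 0.998], [-0.68, -0.733, -0.01]]
ft_force: [0.4, -0.9, 0.6]
width: 0.012
t 3.7 hinge xyz mm [-110.5459   11.8996  128.5439] pitch 49.72637204831687 xaxis [ 0.6464 -0.0164 -0.7629] F [ 0.3896 -0.8785  0.5502] q [-1.1786 -0.3334  1.2862  2.4461  1.8241  0.2117  0.0016]
turn [-0.08 -0.94 -4.73] shift [ 0.1026  0.0625 -0.0104] world [ 0.5798 -0.1536  0.0944]
turn [-0.08 -0.94 -4.73] shift [ 0.1091  0.0548 -0.0102] world [ 0.5897 -0.1541  0.0956]
turn [-0.06 -0.95 -7.73] shift [ 0.1026  0.0625 -0.0104] world [ 0.5798 -0.1536  0.0944]
```

```bash
python3 - <<'E'
from h import *
goto(P,[-.05,0,.23],25)
E
```

```text
turn [  0.08  -0.95 -24.72] shift [-0.0381 -0.1118 -0.0123] world [ 0.5951 -0.1544  0.3178]
```

```bash
python3 -m pendant '0 -1 -2 -0.015 -0.045 -0.01 1;0 -1 -6 -0.03 -0.09 -0.01 1;0 -1 -14 -0.038 -0.112 -0.012 1;0 -1 -20 -0.038 -0.112 -0.012 1;0 -1 -24.7 -0.038 -0.112 -0.012 1;0 -1 -24.7 -0.038 -0.112 -0.012 1;0 -1 -24.7 -0.038 -0.112 -0.012 1;0 -1 -24.7 -0.038 -0.112 -0.012 1' 20; python3 - <<'E'
from h import *
st(P); goto(P,[-.115,0,.06],40)
E
```

```text
time_s: 4.5
tool_pos: [0.6065, -0.1707, 0.326]
tcp_rot: [[0.93, -0.359, 0.083], [-0.082, 0.016, 0.996], [-0.359, -0.933, -0.015]]
ft_force: [0.2, -0.5, -0.5]
width: 0.008
t 4.5 hinge xyz mm [-36.8456 -15.6387 236.6717] pitch 27.92788450037631 xaxis [ 0.8831 -0.0312 -0.4681] F [ 0.1712 -0.5376 -0.5015] q [-1.054  -0.3074  1.2511  2.4397  3.0914  0.3918 -1.2035]
turn [ 0.03 -1.81 12.07] shift [0.0132 0.1926 0.0168] world [ 0.551  -0.152   0.1412]
```

```bash
python3 -m pendant '0 -1.8 4 0.004 0.045 0.005 1;0 -1.8 8 0.008 0.09 0.01 1;0 -1.8 12 0.011 0.135 0.015 1;0 -1.8 12 0.013 0.17 0.016 1;0 -1.8 12 0.013 0.192 0.017 1;0 -1.8 12 0.013 0.192 0.017 1;0 -1.8 12 0.013 0.192 0.017 1' 20; python3 - <<'E'
from h import *
st(P); goto(P,[-.115,0,.06],45);goto(P,[-.092,0,.010],45)
E
```

```text
time_s: 5.2
tool_pos: [0.5914, -0.1738, 0.2024]
tcp_rot: [[0.824, -0.564, 0.055], [-0.068, -0.002, 0.998], [-0.563, -0.826, -0.04]]
ft_force: [0.0, -0.6, 1.1]
width: 0.007
t 5.2 hinge xyz mm [-66.4503 -19.5628 115.748 ] pitch 41.145111164051144 xaxis [ 0.7529 -0.0223 -0.6578] F [ 0.0333 -0.5994  1.0857] q [-0.4437  0.1845  0.8815  2.4449  3.914   0.5391 -2.141 ]
turn [ 1.85 -1.34  3.83] shift [-0.0003  0.0732  0.022 ] world [ 0.551  -0.152   0.1412]
turn [ 1.85 -1.34  3.83] shift [0.0499 0.0957 0.0239] world [ 0.5798 -0.1536  0.0944]
```

```bash
python3 -m pendant '1.8 -1.3 2 0 0.025 0.01 1;1.8 -1.3 3.8 0 0.05 0.02 1;1.8 -1.3 3.8 0 0.073 0.022 1;1.8 -1.3 3.8 0 0.073 0.022 1;1.8 -1.3 3.8 0 0.073 0.022 1;1.8 -1.3 3.8 0 0.073 0.022 1' 20; python3 - <<'E'
from h import *
st(P); goto(P,[-.115,0,.06],45);goto(P,[-.092,0,.010],45)
E
```

```text
time_s: 5.8
tool_pos: [0.5667, -0.1738, 0.1193]
tcp_rot: [[0.76, -0.647, 0.061], [-0.081, -0.001, 0.997], [-0.644, -0.763, -0.053]]
ft_force: [-0.1, -0.1, -1.3]
width: 0.007
t 5.8 hinge xyz mm [-100.8941  -20.8862   36.1973] pitch 47.033141848691265 xaxis [ 0.6811 -0.0388 -0.7312] F [-0.1003 -0.0983 -1.2792] q [ 0.6386  0.2929 -0.3552  2.4455  3.3314  0.4392 -1.473 ]
turn [ 2.12 -2.18 -2.07] shift [-0.0278 -0.0066  0.0196] world [ 0.551  -0.152   0.1412]
turn [ 2.12 -2.18 -2.07] shift [0.0244 0.0105 0.0222] world [ 0.5798 -0.1536  0.0944]
```

```bash
python3 - <<'E'
from h import *
goto(P,[-.103,0,.011],45)
E
python3 -m pendant '2.1 -2.2 -2 0.005 0.004 0.01 1;2.1 -2.2 -2 0.01 0.01 0.022 1;2.1 -2.2 -2 0.017 0.018 0.022 1;2.1 -2.2 -2 0.017 0.018 0.022 1;2.1 -2.2 -2 0.017 0.018 0.022 1;2.1 -2.2 -2 0.017 0.018 0.022 1' 20; python3 - <<'E'
from h import *
st(P); goto(P,[-.103,0,.010],45);goto(P,[-.083,0,.010],45)
snap('scene','s2.png');d=snap('wrist')
for c in ['wrist']:
  for l in ['supply_lip','supply_start_top']:
    for b in manip.boxes_of(c,l)[:2]: 
      q=Rp(P[2]).T@(w(d,b['at'])-panel(P,HB)); print(l,b['score'],q*1000)
i=cv2.imread('pics/s2.png')[170:290,110:270]; cv2.imwrite('pics/s2c.png',cv2.resize(i,None,fx=4,fy=4,interpolation=2))
E
```

```text
turn [ 2.12 -2.18 -2.07] shift [0.0162 0.0179 0.0222] world [ 0.5688 -0.153   0.094 ]
time_s: 6.4
tool_pos: [0.5704, -0.1564, 0.0941]
tcp_rot: [[0.784, -0.618, 0.06], [-0.045, 0.039, 0.998], [-0.619, -0.785, 0.003]]
ft_force: [-0.3, 0.7, -0.2]
width: 0.004
t 6.4 hinge xyz mm [-101.2051   -3.3092   10.8512] pitch 45.12290373773305 xaxis [ 0.7056 -0.0015 -0.7086] F [-0.3347  0.6961 -0.2235] q [ 1.3327  0.7769 -1.2881  2.4459  2.5141  0.6678 -0.3981]
turn [-0.31 -0.09 -0.12] shift [-0.0007  0.0019  0.0033] world [ 0.5689 -0.153   0.093 ]
turn [-0.31 -0.09 -0.12] shift [ 0.0134 -0.0123  0.0034] world [ 0.5887 -0.1541  0.0954]
supply_lip 0.59 [-63.5458  -0.9711  46.5106]
supply_start_top 0.95 [-94.5982 -87.5575   3.2686]
supply_start_top 0.55 [-64.474   -1.8545  44.4986]
```

View pics/s2c.png

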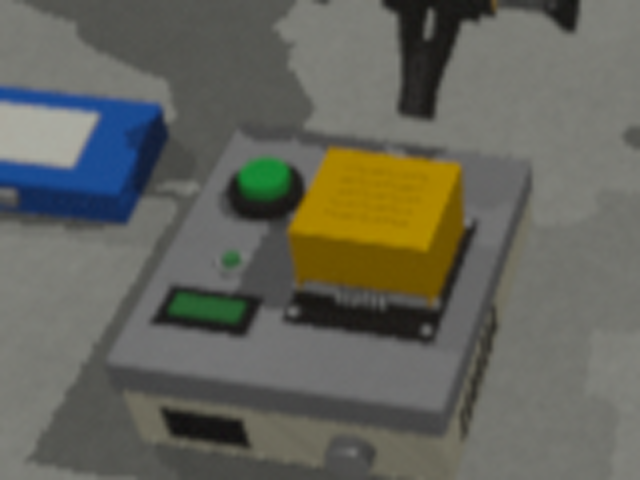

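```bash
python3 - <<'E'
from h import *
d=snap('scene'); t=manip.get_obs()['tool_pos']; print('tcp scene',pix(d,t),'lipLR',pix(d,hinge(P,[-.08,.033,.024])),pix(d,hinge(P,[-.08,-.033,.024])),'roof front', pix(d,hinge(P,[-.072,.041,.047])),pix(d,hinge(P,[-.072,-.041,.047])),'back',pix(d,hinge(P,[0,.041,.047])))
d=snap('wrist','w2.png'); im=d['image']
for k,p in [('lipL',[-.08,.033,.024]),('lipR',[-.08,-.033,.024]),('roofL',[-.072,.041,.047]),('roofR',[-.072,-.041,.047]),('rbL',[0,.041,.047])]: print(k,pix(d,hinge(P,p)))
print('tcp',pix(d,t),'btn',pix(d,panel(P,[-.04,-.055,.012])))
E
```

```text
tcp scene [211.9378 211.9111] lipLR [222.9534 215.0527] [196.8015 211.6294] roof front [224.759  210.4426] [191.6076 206.1429] back [216.5657 230.8882]
lipL [330.2412 276.5898]
lipR [220.8819 276.6742]
roofL [345.0207 318.4867]
roofR [206.2824 318.5863]
rbL [328.8213 340.857 ]
tcp [272.5202 241.6266] btn [131.3913 239.2283]
```

View pics/w2.png

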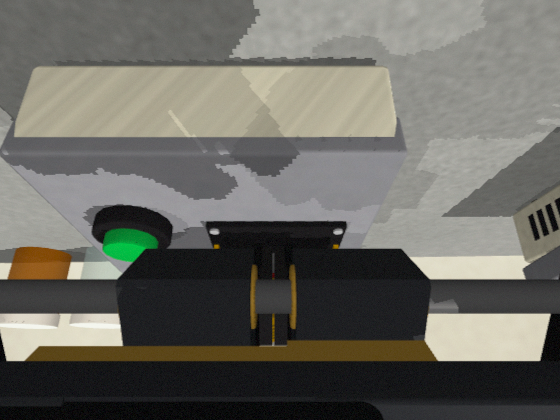

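```bash
python3 - <<'E'
from h import *
d=snap('scene','s3.png');i=cv2.imread('pics/s3.png')[160:240,170:260]; i=cv2.resize(i,None,fx=8,fy=8,interpolation=cv2.INTER_CUBIC)
R=np.array(manip.get_obs()['tcp_rot']); t=np.array(manip.get_obs()['tool_pos'])
for k in (0,.02,.05):
    u=(pix(d,t-R[:,0]*k)-[170,160])*8+4; cv2.circle(i,tuple(int(v) for v in u),4,(0,0,255),-1)
cv2.imwrite('pics/s3c.png',cv2.convertScaleAbs(i,alpha=1.6,beta=20)[:600]); print(t)
E
```

```text
[ 0.571  -0.1545  0.094 ]
```

View pics/s3c.png

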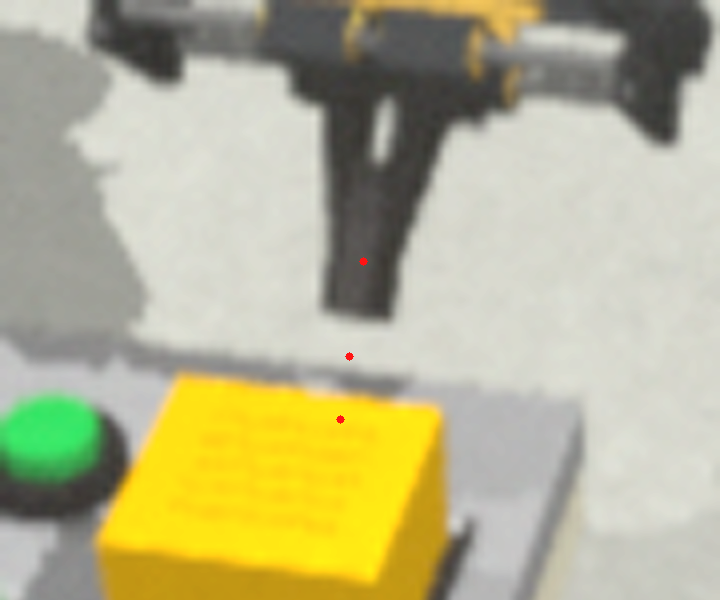

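```bash
python3 - <<'E'
from h import *
o=manip.get_obs();R=np.array(o['tcp_rot']); t=np.array(o['tool_pos'])
for c in ['wrist','top','scene']:
    d=snap(c, c+'4.png')
    print(c,'cam',d['T'][:3,3],[pix(d,t-R[:,0]*k).round(1) for k in (0,.02,.031,.05)])
    if c=='wrist': print('cam in tool',R.T@(d['T'][:3,3]-t), R.T@-d['T'][:3,2])
i=cv2.imread('pics/top4.png')[140:230,285:400]; j=cv2.imread('pics/wrist4.png')[215:305,215:330]
cv2.imwrite('pics/c4.png',np.hstack([cv2.resize(cv2.convertScaleAbs(k,alpha=1.5,beta=20),(400,313),interpolation=2) for k in (i,j)]))
E
```

```text
wrist cam [ 0.3731 -0.1433  0.158 ] [array([272.4, 241.6]), array([272.4, 255.1]), array([272.4, 263.8]), array([272.4, 281.4])]
cam in tool [-0.1952  0.0724  0.0002] [ 0.9647 -0.2634  0.0003]
top cam [ 0.3166 -0.0059  1.6593] [array([325.7, 202.4]), array([325.9, 206.7]), array([326. , 209.1]), array([326.2, 213.3])]
scene cam [1.2639 0.0852 0.8847] [array([212.1, 211.9]), array([213.2, 204. ]), array([213.9, 199.7]), array([214.9, 192.2])]
```

View pics/c4.png

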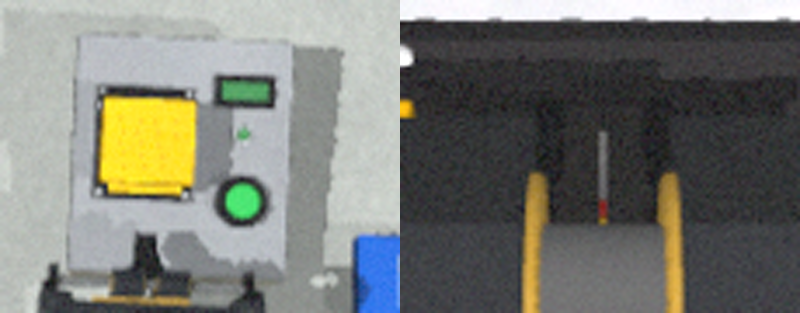

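```bash
python3 - <<'E'
from h import *
from scipy.optimize import least_squares
o=manip.get_obs();R=np.array(o['tcp_rot']); t=np.array(o['tool_pos'])
dt=snap('top');ds=snap('scene')
s=least_squares(lambda X:np.r_[pix(dt,X)-[327.3,207.2],pix(ds,X)-[214.6,199.6]],t)
print('tip',s.x,s.fun,'in tool',R.T@(s.x-t),'in hinge',Rp(P[2]).T@(s.x-panel(P,HB)))
print(ds['intrinsics'],snap('wrist')['intrinsics'][0,0], o['width'])
for n,c in(('top',dt),('scene',ds)):
  print(n,[pix(c,t+R@np.array(v)).round(1) for v in ([0,.01,0],[0,-.01,0])])
E
```

```text
tip [ 0.5509 -0.1525  0.1181] [-1.3434  0.3022 -1.0972 -0.0252] in tool [-0.0307 -0.0064  0.0003] in hinge [-0.1178 -0.0005  0.037 ]
[[425.2539   0.     279.6829]
 [  0.     425.2539 214.0195]
 [  0.       0.       1.    ]] 362.47463904262895 0.005169180889970978
top [array([325.3, 204.7]), array([325.8, 200. ])]
scene [array([213.3, 212.2]), array([211.3, 211.6])]
```

Both fixed cameras agree that the visible fingertip lies about 31 mm behind the nominal TCP along the tool axis. I'll use that visible tip as the reference and approach carefully, watching the force.

```bash
cat >> h.py <<'E'
OFF=.031
def gt(p,pitch):
    a=np.radians(pitch); goto(P,np.array(p)+OFF*np.array([np.cos(a),0,-np.sin(a)]),pitch)
def se():
    st(P); o=manip.get_obs(); R=np.array(o['tcp_rot']); print('TIP',1000*(Rp(P[2]).T@(np.array(o['tool_pos'])-OFF*R[:,0]-panel(P,HB))))
E
python3 - <<'E'
from h import *
se(); gt([-.112,0,.025],45); gt([-.112,0,.012],45)
E
```

```text
t 7.05 hinge xyz mm [-100.7382   -0.7571   10.674 ] pitch 45.13590673876826 xaxis [ 0.7054  0.0005 -0.7088] F [-0.3867  0.1797  1.2201] q [ 1.3236  0.7704 -1.2814  2.4464  2.5201  0.6662 -0.4046]
TIP [-122.6064   -0.7732   32.6463]
turn [ 0.09  0.03 -0.14] shift [ 0.0129 -0.0022  0.0007] world [ 0.5825 -0.1537  0.0877]
turn [ 0.09  0.03 -0.14] shift [0.0221 0.007  0.0008] world [ 0.5841 -0.1538  0.0748]
```

```bash
python3 -m pendant '0 0 0 0.007 -0.001 0.001 1;0 0 0 0.013 -0.002 0.001 1;0 0 0 0.017 0.002 0.001 1;0 0 0 0.022 0.007 0.001 1;0 0 0 0.022 0.007 0.001 1;0 0 0 0.022 0.007 0.001 1' 20; python3 - <<'E'
from h import *
se(); gt([-.086,0,.010],45)
snap('scene','s5.png');snap('top','t5.png')
i=cv2.imread('pics/top5.png' if 0 else 'pics/t5.png')[160:230,300:370]; j=cv2.imread('pics/s5.png')[165:240,175:250]
cv2.imwrite('pics/c5.png',np.hstack([cv2.resize(cv2.convertScaleAbs(k,alpha=1.5,beta=20),(400,400),interpolation=2) for k in (i,j)]))
E
```

```text
time_s: 7.65
tool_pos: [0.5837, -0.1532, 0.0743]
tcp_rot: [[0.784, -0.619, 0.053], [-0.042, 0.033, 0.999], [-0.62, -0.785, 0.0]]
ft_force: [0.5, 0.2, -0.2]
width: 0.001
t 7.65 hinge xyz mm [-90.5204   0.5766 -10.3865] pitch 45.179285731041034 xaxis [ 0.7049  0.0014 -0.7093] F [ 0.5141  0.2154 -0.2296] q [ 1.2712  0.8319 -1.2404  2.4301  2.5471  0.7153 -0.3966]
TIP [-112.372     0.5338   11.6023]
turn [ 0.05  0.08 -0.18] shift [ 0.0197 -0.0177 -0.0006] world [ 0.6101 -0.1552  0.0759]
```

View pics/c5.png

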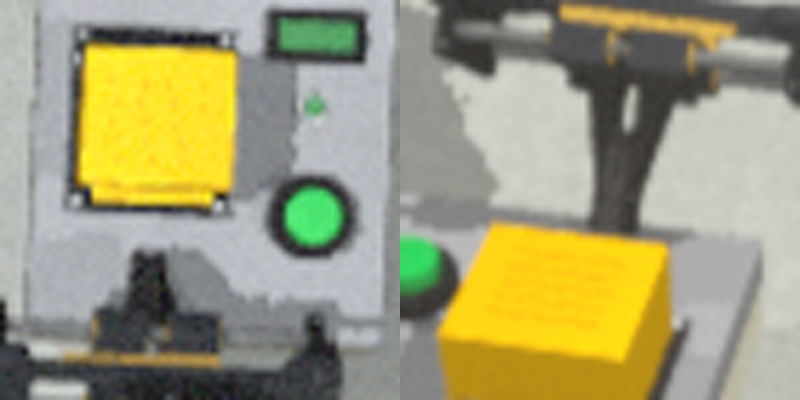

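```bash
python3 -m pendant '0 0 0 0.008 -0.006 0 1;0 0 0 0.0138 -0.0117 -0.0005 1;0 0 0 0.018 -0.016 -0.0005 1;0 0 0 0.0223 -0.0201 -0.0005 1;0 0 0 0.024 -0.025 -0.0005 1;0 0 0 0.0265 -0.0301 -0.0005 1;0 0 0 0.0265 -0.0301 -0.0005 1' 20; python3 - <<'E'
from h import *
se(); gt([-.065,0,.040],45); gt([-.065,0,.040],55);gt([-.058,0,.025],60);gt([-.022,0,.028],60)
E
```

```text
time_s: 8.45
tool_pos: [0.6238, -0.1559, 0.0826]
tcp_rot: [[0.785, -0.618, 0.053], [-0.042, 0.032, 0.999], [-0.619, -0.786, -0.001]]
ft_force: [-0.5, 0.4, -1.4]
width: 0.004
t 8.45 hinge xyz mm [-49.5952   0.0755  -6.9245] pitch 45.09280768613245 xaxis [ 0.706   0.0008 -0.7083] F [-0.5217  0.4088 -1.4432] q [ 1.2142  0.8201 -1.2137  2.3475  2.5003  0.672  -0.3673]
TIP [-71.48     0.0501  15.0313]
turn [ 0.12  0.05 -0.09] shift [-0.0131 -0.0223 -0.0001] world [ 0.6273 -0.1562  0.1082]
turn [0.12 0.04 9.91] shift [-0.0136 -0.0169 -0.0001] world [ 0.6236 -0.156   0.1043]
turn [ 0.12  0.03 14.91] shift [ 0.0014 -0.0086 -0.0001] world [ 0.6303 -0.1564  0.0885]
turn [ 0.12  0.03 14.91] shift [ 0.0247 -0.0362 -0.0002] world [ 0.6656 -0.1583  0.0958]
```

```bash
python3 -m pendant '0 0 0 -0.006 -0.011 0 1;0 0 0 -0.013 -0.0223 0 1;0 0 5 -0.0135 -0.02 0 1;0 0 10 -0.0136 -0.017 0 1;0 0 10 -0.0136 -0.017 0 1' 20; python3 - <<'E'
from h import *
se(); gt([-.058,0,.025],60);gt([-.040,0,.026],60);gt([-.020,0,.028],60)
snap('scene','s6.png');j=cv2.imread('pics/s6.png')[155:245,160:265]
cv2.imwrite('pics/c6.png',cv2.resize(cv2.convertScaleAbs(j,alpha=1.5,beta=20),(700,600),interpolation=2))
E
```

```text
time_s: 8.95
tool_pos: [0.6266, -0.1576, 0.1085]
tcp_rot: [[0.669, -0.741, 0.054], [-0.043, 0.035, 0.998], [-0.742, -0.671, -0.009]]
ft_force: [-0.7, -1.1, -0.6]
width: 0.008
t 8.95 hinge xyz mm [-43.7165  -1.4515  18.4171] pitch 54.759835232074025 xaxis [ 0.577  -0.006  -0.8167] F [-0.7106 -1.0907 -0.5607] q [ 1.074   0.5244 -1.0154  2.232   2.0669  0.3221 -0.1589]
TIP [-61.6033  -1.2661  43.7356]
turn [ 0.34 -0.36  5.24] shift [0.0172 0.0107 0.0016] world [ 0.6303 -0.1564  0.0885]
turn [ 0.34 -0.36  5.24] shift [ 0.0268 -0.0046  0.0016] world [ 0.648  -0.1573  0.0917]
turn [ 0.34 -0.36  5.24] shift [ 0.0367 -0.0221  0.0015] world [ 0.6676 -0.1584  0.096 ]
```

View pics/c6.png

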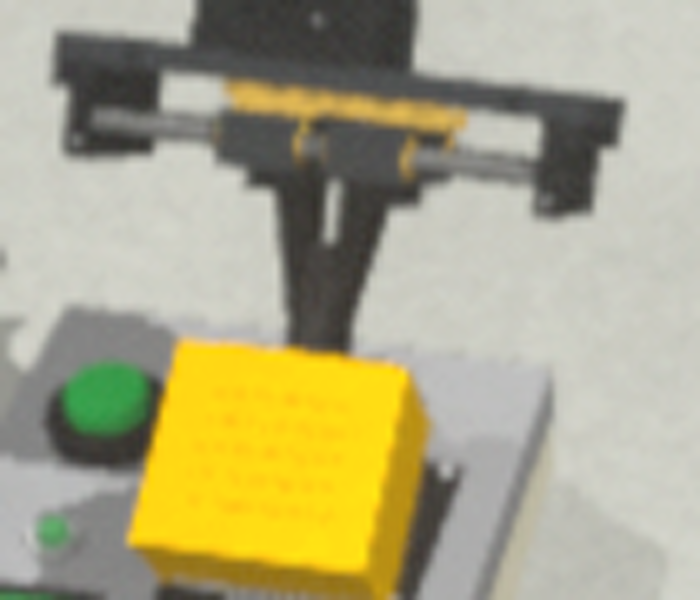

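The guard is lifted, with its roof clearly tilted, and is resting on the finger. Next is down and push the toggle back.

```bash
python3 -m pendant '0 0 3 0.008 0.006 0.001 1;0 0 5.2 0.0172 0.0107 0.0016 1;0 0 5.2 0.022 0.003 0.0016 1;0 0 5.2 0.0268 -0.0046 0.0016 1;0 0 5.2 0.0268 -0.0046 0.0016 1' 20; python3 - <<'E'
from h import *
se(); gt([-.030,0,.027],60);gt([-.018,0,.028],60)
E
```

```text
time_s: 9.5
tool_pos: [0.6446, -0.1555, 0.0865]
tcp_rot: [[0.595, -0.802, 0.051], [-0.036, 0.038, 0.999], [-0.803, -0.596, -0.006]]
ft_force: [-1.5, -0.6, -1.5]
width: 0.002
t 9.5 hinge xyz mm [-28.5771   1.6859  -5.5758] pitch 60.310944117621666 xaxis [ 0.4953 -0.0028 -0.8687] F [-1.5098 -0.5969 -1.5125] q [ 0.8797  0.5022 -0.8114  2.1495  1.6829  0.2428  0.1701]
TIP [-43.9311   1.7739  21.3546]
turn [ 0.37 -0.16 -0.31] shift [ 0.002  -0.0151 -0.0018] world [ 0.6578 -0.1579  0.0939]
turn [ 0.37 -0.16 -0.31] shift [ 0.0071 -0.026  -0.0018] world [ 0.6696 -0.1585  0.0963]
```

```bash
python3 -m pendant '0.3 0 0 0.001 -0.006 -0.001 1;0.3 0 0 0.002 -0.011 -0.002 1;0.3 0 0 0.003 -0.015 -0.002 1;0.3 0 0 0.004 -0.019 -0.002 1;0.3 0 0 0.004 -0.019 -0.002 1' 20; python3 - <<'E'
from h import *
se(); gt([-.022,0,.027],60);gt([-.015,0,.028],60)
E
```

```text
time_s: 10.0
tool_pos: [0.6587, -0.1578, 0.0911]
tcp_rot: [[0.589, -0.806, 0.056], [-0.035, 0.044, 0.998], [-0.807, -0.591, -0.002]]
ft_force: [-8.8, 1.3, -2.4]
width: 0.004
t 10.0 hinge xyz mm [-13.9482   0.0816  -2.6473] pitch 60.68285222774729 xaxis [ 0.4896 -0.0025 -0.8719] F [-8.7953  1.2527 -2.4064] q [ 0.8585  0.5066 -0.7949  2.1117  1.5414  0.2425  0.3038]
TIP [-29.1271   0.1591  24.3822]
turn [ 0.04 -0.14 -0.68] shift [ 0.0012 -0.0079 -0.0001] world [ 0.6657 -0.1583  0.0948]
turn [ 0.04 -0.14 -0.68] shift [ 0.0038 -0.0145 -0.0001] world [ 0.6725 -0.1587  0.0966]
```

```bash
python3 -m pendant '0 0 0 0.001 -0.004 0 1;0 0 0 0.0015 -0.008 0 1;0 0 0 0.0015 -0.008 0 1' 20; python3 - <<'E'
from h import *
se(); gt([-.070,0,.022],50);gt([-.095,0,.010],45);gt([-.13,0,.010],45)
d=snap('top')
for c in ['scene','wrist']:
  d=snap(c,c+'7.png')
  for b in manip.boxes_of(c,'supply_toggle_tip')[:2]: print(c,b['score'],1000*(Rp(P[2]).T@(w(d,b['at'])-panel(P,HB))))
E
```

```text
time_s: 10.3
tool_pos: [0.6594, -0.1579, 0.0903]
tcp_rot: [[0.581, -0.812, 0.057], [-0.037, 0.044, 0.998], [-0.813, -0.582, -0.004]]
ft_force: [-27.7, 2.8, 12.3]
width: 0.004
t 10.3 hinge xyz mm [-13.31     0.0191  -3.5367] pitch 61.268168829920775 xaxis [ 0.4807 -0.005  -0.8769] F [-27.7039   2.7676  12.3335] q [ 0.8554  0.5094 -0.7967  2.1036  1.4848  0.2528  0.3585]
TIP [-28.2119   0.173   23.6462]
turn [  0.06  -0.28 -11.27] shift [-0.0192  0.0314 -0.0001] world [ 0.6228 -0.1559  0.0877]
turn [  0.08  -0.28 -16.27] shift [-0.0214  0.0564 -0.0001] world [ 0.6012 -0.1548  0.0749]
turn [  0.08  -0.28 -16.27] shift [-0.0382  0.0871 -0.0002] world [ 0.5665 -0.1528  0.0707]
wrist 0.88 [-33.4506  -0.6138   8.7226]
wrist 0.33 [-62.0328 -21.6083  -2.0894]
```

```bash
python3 -m pendant '0 0 0 -0.005 0.015 0 1;0 0 0 -0.010 0.031 0 1;0 0 0 -0.014 0.047 0 1;0 0 0 -0.0184 0.063 0 1;0 0 0 -0.022 0.070 0 1;0 0 0 -0.022 0.070 0 1' 20; python3 - <<'E'
from h import *
se(); gt([-.13,0,.04],75)
snap('scene','s8.png');snap('top','t8.png')
i=cv2.imread('pics/t8.png')[150:230,295:375]; j=cv2.imread('pics/s8.png')[165:255,165:255]
cv2.imwrite('pics/c8.png',np.hstack([cv2.resize(cv2.convertScaleAbs(k,alpha=1.5,beta=20),(400,400),interpolation=2) for k in (i,j)]))
E
```

```text
time_s: 11.15
tool_pos: [0.5894, -0.1542, 0.0673]
tcp_rot: [[0.581, -0.812, 0.057], [-0.036, 0.044, 0.998], [-0.813, -0.582, -0.004]]
ft_force: [-0.1, -0.6, 0.3]
width: 0.004
t 11.15 hinge xyz mm [-85.6387  -0.1326 -18.0081] pitch 61.26365193246 xaxis [ 0.4808 -0.0045 -0.8768] F [-0.075  -0.5831  0.3328] q [ 0.9981  0.5093 -0.9114  2.2592  1.8954  0.283  -0.0223]
TIP [-100.5427    0.0066    9.1737]
turn [ 0.   -0.26 13.74] shift [-0.0421  0.0184 -0.    ] world [ 0.5501 -0.1519  0.0908]
```

View pics/c8.png

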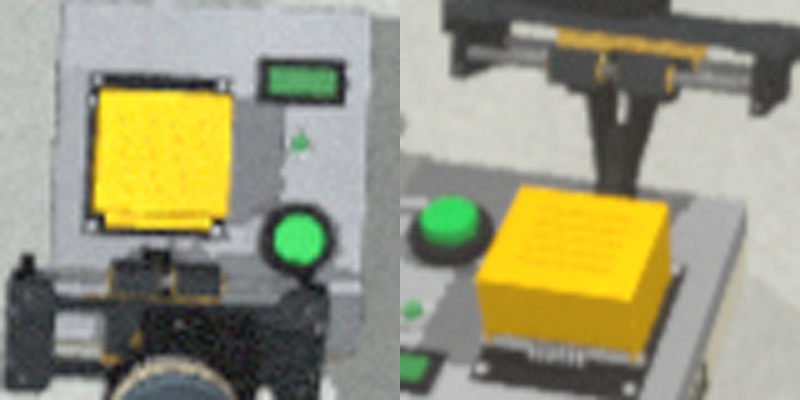

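The guard is shut flat over the toggle. Moving to above the start button.

```bash
python3 -m pendant '0 0 3 -0.02 0.010 0 1;0 0 7 -0.045 0.015 0 1;0 0 13 -0.07 0.01 0 1;0 0 13 -0.08 0.01 0 1;0 0 13 -0.08 0.01 0 1' 20; python3 - <<'E'
from h import *
se(); gt([-.082,-.091,.04],90)
E
```

```text
time_s: 11.75
tool_pos: [0.5433, -0.1609, 0.1195]
tcp_rot: [[0.406, -0.911, 0.072], [-0.054, 0.055, 0.997], [-0.912, -0.409, -0.027]]
ft_force: [0.4, -0.6, -0.5]
width: 0.004
t 11.75 hinge xyz mm [-124.731    -9.2752   39.2679] pitch 72.7548602789432 xaxis [ 0.2963 -0.0315 -0.9546] F [ 0.4197 -0.6395 -0.4827] q [ 1.1508  0.3925 -1.0834  2.1587  0.7862  0.4697  1.0253]
TIP [-133.9167   -8.2972   68.8596]
turn [-0.56 -1.75 17.25] shift [ 0.0441 -0.0322 -0.0802] world [ 0.5848 -0.245   0.0946]
```

```bash
python3 -m pendant '0 -1 6 0 -0.01 -0.03 1;-0.5 -1.7 12 0.005 -0.02 -0.06 1;-0.5 -1.7 17.2 0.015 -0.032 -0.08 1;-0.5 -1.7 17.2 0.03 -0.032 -0.08 1;-0.5 -1.7 17.2 0.03 -0.032 -0.08 1;-0.5 -1.7 17.2 0.03 -0.032 -0.08 1' 20; python3 - <<'E'
from h import *
se(); gt([-.082,-.091,.015],90)
snap('scene','s9.png');snap('top','t9.png')
i=cv2.imread('pics/t9.png')[150:230,295:375]; j=cv2.imread('pics/s9.png')[165:255,145:235]
cv2.imwrite('pics/c9.png',np.hstack([cv2.resize(cv2.convertScaleAbs(k,alpha=1.5,beta=20),(400,400),interpolation=2) for k in (i,j)]))
E
```

```text
time_s: 12.35
tool_pos: [0.5783, -0.2423, 0.107]
tcp_rot: [[0.119, -0.991, 0.054], [-0.006, 0.053, 0.999], [-0.993, -0.12, 0.0]]
ft_force: [-0.3, 0.1, -0.3]
width: 0.004
t 12.35 hinge xyz mm [-87.0683 -88.6614  22.182 ] pitch 90.00581589250271 xaxis [-0.0001  0.0002 -1.    ] F [-0.3013  0.1262 -0.3209] q [ 1.0882  0.6584 -1.0642  1.793   0.6859  0.973   1.2888]
TIP [-87.0651 -88.6662  53.182 ]
turn [ 0.07  0.01 -0.01] shift [ 0.0382 -0.0051 -0.0024] world [ 0.5878 -0.2452  0.0697]
```

View pics/c9.png

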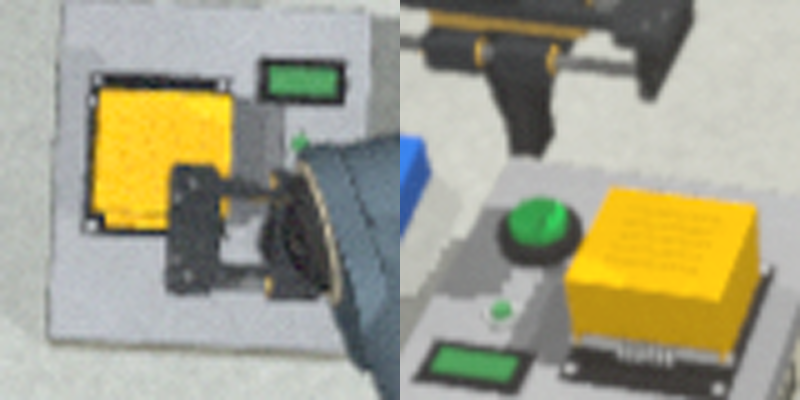

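```bash
python3 -m pendant '0 0 0 0.015 -0.005 -0.0024 1;0 0 0 0.03 -0.005 -0.0024 1;0 0 0 0.041 -0.005 -0.0024 1;0 0 0 0.045 -0.005 -0.0024 1;0 0 0 0.045 -0.005 -0.0024 1' 20; python3 - <<'E'
from h import *
se()
E
```

```text
time_s: 12.95
tool_pos: [0.5876, -0.2456, 0.0627]
tcp_rot: [[0.118, -0.992, 0.054], [-0.007, 0.053, 0.999], [-0.993, -0.118, -0.001]]
ft_force: [-1.2, -0.1, 2.5]
width: 0.002
t 12.95 hinge xyz mm [-82.9827 -91.4553 -22.9373] pitch 90.08844992855535 xaxis [-0.0015 -0.0009 -1.    ] F [-1.1549 -0.1453  2.4656] q [ 1.0417  0.7152 -1.0077  1.8043  0.7487  0.9171  1.2468]
TIP [-82.9349 -91.4279   8.0626]
```

```bash
python3 -m pendant '0 0 0 0.003 0 0 1;0 0 0 0.006 0 0 1;0 0 0 0.008 0 0 1;0 0 0 0.009 0 0 1;0 0 0 0.009 0 0 1' 20; python3 - <<'E'
from h import *
se()
E
```

```text
time_s: 13.45
tool_pos: [0.5889, -0.2457, 0.0578]
tcp_rot: [[0.118, -0.992, 0.054], [-0.011, 0.053, 0.999], [-0.993, -0.118, -0.004]]
ft_force: [-12.1, 1.3, 26.2]
width: 0.007
t 13.45 hinge xyz mm [-82.3613 -91.5087 -28.0242] pitch 90.0957607893771 xaxis [-0.0017 -0.0043 -1.    ] F [-12.1088   1.2527  26.1608] q [ 1.0344  0.721  -1.0009  1.8059  0.7594  0.9114  1.2375]
TIP [-82.3095 -91.3758   2.9754]
```

The button has bottomed out: force rose from 2.5 to 26 N over 5 mm. Retracting.

```bash
python3 -m pendant '0 0 0 -0.02 0 0 1;0 0 0 -0.06 0 0 1;0 0 0 -0.10 0 0 1;0 0 0 -0.14 0.04 -0.03 1;0 0 0 -0.16 0.08 -0.06 1;0 0 0 -0.16 0.09 -0.08 1;0 0 0 -0.16 0.09 -0.08 1;0 0 0 -0.16 0.09 -0.08 1' 20; python3 - <<'E'
from h import *
se()
snap('scene','s10.png');snap('top')
for c in ['scene','top']:
  d=snap(c)
  for l in ['oil','slides','tray']:
    for b in manip.boxes_of(c,l)[:1]: print(c,l,round(b['score'],2),w(d,b['at']))
i=cv2.imread('pics/s10.png'); cv2.imwrite('pics/c10.png',cv2.resize(i[150:330,70:470],(800,360),interpolation=2))
E
```

```text
time_s: 14.25
tool_pos: [0.4759, -0.3202, 0.2064]
tcp_rot: [[0.118, -0.991, 0.057], [-0.011, 0.056, 0.998], [-0.993, -0.119, -0.004]]
ft_force: [-0.2, 0.5, 0.3]
width: 0.007
t 14.25 hinge xyz mm [-172.4509 -172.1104  132.5098] pitch 90.06001342463273 xaxis [-0.001  -0.0047 -1.    ] F [-0.1892  0.4759  0.2557] q [ 1.4629  0.5081 -1.238   1.798   0.5164  1.0925  1.5858]
TIP [-172.4185 -171.9639  163.5094]
scene oil 0.67 [0.4407 0.0324 0.049 ]
scene slides 0.64 [ 0.5343 -0.4331  0.0326]
scene tray 0.63 [0.5724 0.4244 0.0082]
top oil 0.54 [0.6088 0.1477 0.0977]
top slides 0.62 [ 0.5552 -0.4264  0.0356]
top tray 0.74 [0.5738 0.4266 0.0144]
```

View pics/c10.png

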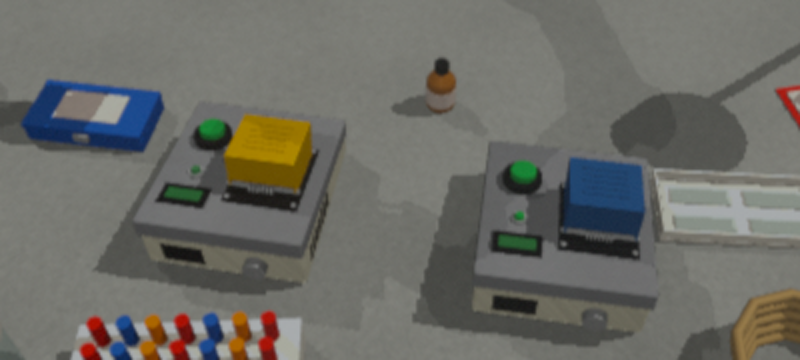

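The scene is in order: both guards are shut and the oil, slides and tray haven't moved. I'll compare the yellow supply's indicator LED before and after.

```bash
python3 - <<'E'
import cv2
for n in ['scene1','s3','s8','s10']:
    i=cv2.imread(f'pics/{n}.png'); 
    f=lambda x,y:i[y-3:y+4,x-3:x+4].reshape(-1,3)
    for nm,(x,y) in {'yellow LED':(167,235),'blue LED':(329,258),'Ydisp':(161,247),'Bdisp':(328,271)}.items():
        p=f(x,y); k=p[(p[:,1].astype(int)-p[:,2]).argmax()]; print(n,nm,k)
E
```

```text
scene1 yellow LED [ 61 101  54]
scene1 blue LED [ 51 126  23]
scene1 Ydisp [46 90 37]
scene1 Bdisp [47 90 38]
s3 yellow LED [ 62 103  53]
s3 blue LED [ 53 130  22]
s3 Ydisp [48 93 39]
s3 Bdisp [49 92 39]
s8 yellow LED [ 60 102  52]
s8 blue LED [ 54 131  25]
s8 Ydisp [46 92 38]
s8 Bdisp [50 95 42]
s10 yellow LED [ 62 102  54]
s10 blue LED [ 54 130  26]
s10 Ydisp [47 92 39]
s10 Bdisp [49 93 40]
```

The LED doesn't change, and it may be purely decorative. I'll check the toggle angle another way, from the wrist picture taken while the finger was at the stop.

```bash
python3 - <<'E'
from h import *
d=manip.get_image('wrist'); o=manip.get_obs(); R0=np.array(o['tcp_rot']); t0=np.array(o['tool_pos'])
Rc=R0.T@d['T'][:3,:3]; pc=R0.T@(d['T'][:3,3]-t0)
R=np.array([[.581,-.812,.057],[-.037,.044,.998],[-.813,-.582,-.004]]); t=np.array([.6594,-.1579,.0903])
D=dict(d); T=np.eye(4); T[:3,:3]=R@Rc; T[:3,3]=t+R@pc; D['T']=T
i=cv2.imread('pics/wrist7.png'); h=cv2.cvtColor(i,cv2.COLOR_BGR2HSV)
m=cv2.inRange(h,(0,130,30),(8,255,255))|cv2.inRange(h,(172,130,30),(180,255,255))
n,l,s,c=cv2.connectedComponentsWithStats(m)
print([(s[k].tolist(),c[k].round()) for k in range(1,n) if s[k,4]>8])
for nm,a in (('off',-.35),('half',0),('on',.35)):
    u=np.array([np.sin(a),0,np.cos(a)]); f=np.array([-np.cos(a),0,np.sin(a)])*.005; pv=np.array([-.03,0,-.006])
    print(nm,[pix(D,hinge(P,pv+u*r+f+[0,y,0])).round() for r in(.014,.03,.046) for y in(-.012,.012)])
y=cv2.inRange(h,(20,150,50),(35,255,255)); ys=np.argwhere(y); print('yellow',ys.min(0),ys.max(0))
print('finger tip px',pix(D,t-.031*R[:,0]))
E
```

```text
[([249, 241, 48, 39, 339], array([273., 249.]))]
off [array([248., 222.]), array([295., 223.]), array([245., 238.]), array([297., 238.]), array([242., 256.]), array([299., 256.])]
half [array([248., 232.]), array([295., 232.]), array([246., 257.]), array([297., 257.]), array([244., 286.]), array([298., 286.])]
on [array([248., 240.]), array([295., 240.]), array([247., 270.]), array([296., 271.]), array([246., 303.]), array([296., 303.])]
yellow [265  26] [360 436]
finger tip px [271.7506 265.3583]
```

The lower edge of the red paddle is at row 241, columns 249–296. The prediction is row 240 for on, against 232 half-way and 222 off, so the toggle is fully over. Handing in.

```bash
python3 -c "
from workcell import manip
print(manip.finish_job())"
```

```text
the job is handed in; nothing more can be done
None
```

I lifted the yellow guard with the shut fingers and pushed the red toggle back against its stop with the guard resting on the finger. I then withdrew so the guard dropped shut, pressed the green start button fully and backed off. The job was handed in at about 14 s of the 61 s allowed.

**What the last checks showed**
- **Toggle:** the push met a hard stop at 28 N. In the wrist picture taken then, the paddle's lower edge was at row 241; I predicted 240 for on and 222 for off.
- **Guard:** the last scene picture shows it shut over the toggle.
- **Button:** force rose from 2.5 to 26 N over the last 5 mm, so it bottomed out.
- **Other things:** I never went near the blue supply, and its guard looks shut. The scene camera puts the oil, slides and tray within about 4 mm of where they started. The robot is clear of everything.

**What disagreed or gave no confirmation**
- **Tool tip:** the visible fingertip was about 31 mm behind the reported TCP, by both fixed cameras. I worked to the visible tip, and the contacts bore that out.
- **Indicator light:** the small green light on the yellow supply did not change, so it neither confirms nor rules out that the lamp started.
- **Top-camera detections:** its last oil position was about 0.2 m off, and I took it as false because the picture shows the bottle in place. Its slide box reading differed by about 4 cm, which I put down to the arm hiding part of the box.

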